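# Put the mixed-up pipe fittings back in their own stock bins

## Task

The loose fitting in the front compartment of each of the three stocked bins is in the wrong bin. Lay each one flat, the way up it is now, in the front compartment of the bin whose rear holds two of its own kind; the front compartments take only one fitting at a time, so rest the first one in the front compartment of the empty spare bin until its place is free, and leave the spare bin empty at the end. Do not shift or tip over the spray can and the glue bottle that stand among the bins.

Things in the scene. Friction and masses are not known exactly. Their poses are not given: they have to be found in the camera images.
- tee_middle (a point): Loose galvanised-iron pipe tee lying flat, 66 x 52 x 38 mm high, 0.25 kg, ports 38 mm across: run along x, branch towards +y, z up. Point: middle of its bounding box, 19 mm above its underside. The branch's flat end lies 25 mm towards +y, the run's back (33 mm thick body between end bands) 25 mm towards -y: it can be gripped there along y, 50 mm wide.
- elbow_middle (a point): Loose galvanised-iron 90-degree pipe elbow lying flat, 52 x 52 x 38 mm high, 0.18 kg: one port opens to +x, one to +y, each 38 mm across; z up. Point: middle of its bounding box, 19 mm above its underside. A flat port end lies 25 mm towards +x, the back of the other leg 25 mm towards -x, and the same along y: it can be gripped along x or y, 50 mm wide.
- union_middle (a point): Loose galvanised-iron pipe union standing on end, 48 mm high, 0.32 kg: an octagonal nut 54 mm across flats from 15 to 35 mm above its underside, 40 mm octagonal collars below and above, bore on top. Point: on its axis, 24 mm above its underside; flats of the nut face +x, -x, +y, -y and the four diagonals; z up.
- tee_bin_front (a point): Blue open-front stock bin, fixed, 210 (x) x 132 mm (y), walls and floor 4 mm. Point: centre of the front compartment's floor, 4 mm above the bench; x to the rear, z up. The compartment is 118 (x) x 124 mm (y) inside, walls 30 mm above the bench; behind a divider, between 55 mm walls, two tees fixed, top 42 mm above the bench. Front at start: the loose elbow.
- elbow_bin_front (a point): Blue open-front stock bin, fixed, 210 (x) x 132 mm (y), walls and floor 4 mm. Point: centre of the front compartment's floor, 4 mm above the bench; x to the rear, z up. The compartment is 118 (x) x 124 mm (y) inside, walls 30 mm above the bench; behind a divider, between 55 mm walls, two elbows fixed, top 42 mm above the bench. Front at start: the loose union.
- union_bin_front (a point): Blue open-front stock bin, fixed, 210 (x) x 132 mm (y), walls and floor 4 mm. Point: centre of the front compartment's floor, 4 mm above the bench; x to the rear, z up. The compartment is 118 (x) x 124 mm (y) inside, walls 30 mm above the bench; behind a divider, between 55 mm walls, two unions fixed, top 52 mm above the bench. Front at start: the loose tee.
- spare_bin_front (a point): Blue open-front stock bin, fixed, 210 (x) x 132 mm (y), walls and floor 4 mm. Point: centre of the front compartment's floor, 4 mm above the bench; x to the rear, z up. The compartment is 118 (x) x 124 mm (y) inside, walls 30 mm above the bench; behind a divider, between 55 mm walls, nothing (the spare bin). Front at start: nothing.
- spray_can_middle (a point): Small grey spray can with black cap, standing, loose: 50 mm across, 146 mm high; this point is on its axis 73 mm above the bench. Not to be disturbed.
- glue_middle (a point): Yellow glue bottle with orange nozzle, standing, loose: 48 mm across, 122 mm high; this point is on its axis 61 mm above the bench. Not to be disturbed.
Mind the look-alikes: they are no part of the job. What is shaped like the part that bears elbow_middle but pink or purple is not meant.

How it is judged:
By the outcome, as a careful person would: the job done as asked, in the order asked, and still so for the second after the job is handed in, with the robot touching nothing.
It also fails if it takes over 112 s, if anything falls off the work surface, if the arm or the gripper's body presses on something with over 40 N, if the wrist force passes 120 N, or if a joint passes its speed limit or range.

## Robot

A 6-joint arm with a two-finger parallel gripper is mounted at the origin on the work surface. World frame = base frame: x ahead of the robot, y to its left, z up, the work surface at z = 0. Lengths are in mm, angles in rad, forces in N, time in s.
With the tool pointing down it reaches from about 375 to 900 mm from the base axis. Payload 3.1 kg.
Tool frame: the origin (TCP) lies on the centre line of the jaws, within the pads' length; the fingertips stand 22 mm ahead of it and the grasp point (between the pads) lies 3 mm ahead of it; x points along the fingers, y is the direction in which the jaws open and shut, and the axes are right-handed (so a half turn about x gives the same grasp; the last joint's range is limited). The gripper opens to 85 mm and grips with 20 to 120 N. Pads are 22 mm wide; open, the fingers measure 114 mm over their backs; the gripper's body (76 mm by 85 mm) begins 54 mm behind the grasp point. The pads swing forward as they close: fully open they stand 13 mm farther back than shut.
Start: joints at [1.026, 0.527, 1.433, -0, 1.181, -0.178], TCP at [223.519, 583.641, 253.31] pointing down, gripper open.
Joint ranges: [-3.08, 3.08], [-0.75, 2.2], [0.22, 2.44], [-1.43, 4.57], [0, 2.65], [-2.85, 2.85]. Speed limits (rad/s): [2.79, 2.79, 3.14, 3.14, 3.14, 3.14].

## Interface

Orientations are given as [roll, pitch, yaw] about the fixed x, y, z axes, in that order (R = Rz(yaw) Ry(pitch) Rx(roll)).
In Python, from station import r gives the robot as it stands.
- The arm moves only by the tool arm_command, never from a script. Its argument "increments" is a list of rows, each a list of 3 entries, a list of its own where there are three numbers: the shift along the tool's x, y, z in m, then the turn, a rotation vector about the tool's x, y, z in rad, then the finger opening in m, from 0 to 0.0854. A call has 1 to 20 rows; each row shifts and turns the commanded pose from where the row before left it, along the tool's axes as they then stand; what a row does not reach is not made up. A row lasts 1/8 s, in which the tool goes at most 62.5 mm and 10.7 degrees, less where a joint would pass 70% of its speed; a pose out of reach is approached as far as the arm can. A call with a gripper value outside its range is refused whole. The fingers move at their own pace and stop on an object; "force" is the grip in N (left out, the last holds). Time passes only in rows, so rows that do not move let the fingers close. It gives the time, the measured TCP pose, the force and the opening at its end, in the units of the state.
- r.read_state(): the state, without advancing time (a new reading comes with each control period).
- r.capture(name): name is "side" or "top" or "wrist"; returns the picture (480x640x3 uint8, red, green, blue); there is no depth.
- r.calibration(name): a dict with "mtx" (3x3 intrinsics, pixels), "position" and "rotation" of the camera in the world. Camera axes: x right, y up, looking along -z (the intrinsics and any distortion apply to the point x, -y, -z); pixel columns grow to the right and rows downward; lengths in mm; the calibration is good to about 2 mm. A picture is of the moment at which its call begins: read the wrist's pose just before it. calibration takes no time and is no camera call; for the wrist camera it gives the pose at the moment of the call.
- r.finish_job(): hands the job in, once; it reports no verdict.
The state is a dict: "time": time; "qpos": joint angles; "dq": joint speeds; "joint_efforts": joint torques, N m; "position": TCP position; "tcp_rot": TCP orientation; "wrist_force": force on the tool from outside, world axes, zero at the start; "wrist_torque": the same for the moment, N m; "opening": opening from 0.0 (shut) to 1.0 (fully open).
Only numpy, scipy, OpenCV 4.12 (cv2) and the standard library are available. Lean on these libraries where they do the work, as an engineer would, in place of code of your own. Each camera call takes 0.05 s, during which the arm holds its last target.

## Working session

There is one attempt and no reset: what is moved stays moved. The work goes in short steps, Python scripts to look and compute and a tool call to move; the robot and the scene stay as the last step left them, time stands still between calls to the robot, and variables do not carry over. Pictures are saved under pics/ and viewed, and the job is handed in when it is done.

Besides the shell and the picture viewer there is one more tool, called as name(argument=value, ...), one argument or row to a line, values as JSON. arm_command: Moves the arm, as the interface text tells. Its arguments: {"type":"object","properties":{"increments":{"type":"array","items":{"type":"array"}},"force":{"type":"number"}},"required":["increments"]}

```bash
ls; mkdir -p pics; python3 - <<'E'
from station import r
import cv2
print(r.read_state())
for n in ("side","top","wrist"):
    c=r.calibration(n); print(n,c)
    cv2.imwrite(f"pics/{n}0.png",cv2.cvtColor(r.capture(n),cv2.COLOR_RGB2BGR))
E
```

```text
pics
{'time': 0.0, 'qpos': array([ 1.02647328e+00,  5.28450161e-01,  1.43390699e+00, -1.11987468e-06,
        1.18140009e+00, -1.78504132e-01]), 'dq': array([ 0.00055811, -0.00062296,  0.00121747, -0.00068254, -0.00023695,
       -0.0013379 ]), 'joint_efforts': array([ 2.69948550e-04, -4.42362750e+01, -1.78022057e+01, -2.31788899e-04,
        8.65626993e-03,  1.08511497e-05]), 'position': array([223.19329411, 583.07046335, 252.3419111 ]), 'tcp_rot': array([-1.74882226,  1.56863173, -2.11464074]), 'wrist_force': array([-0.33868007,  0.02936198, -0.51964033]), 'wrist_torque': array([ 0.02097392, -0.01601545, -0.00979906]), 'opening': 1.0010594688204177}
side {'mtx': array([[443.11105582,   0.        , 316.62344574],
       [  0.        , 443.11105582, 245.22721411],
       [  0.        ,   0.        ,   1.        ]]), 'position': array([ 194.89056006, -544.89245112,  580.49608373]), 'rotation': array([ 0.90420525,  0.01511771, -0.58327881])}
top {'mtx': array([[470.32167087,   0.        , 313.40313234],
       [  0.        , 470.32167087, 237.9056504 ],
       [  0.        ,   0.        ,   1.        ]]), 'position': array([ 407.96574367,  -18.62941327, 1147.68768115]), 'rotation': array([ 9.68015636e-02,  1.36933258e-03, -1.58033444e+00])}
wrist {'mtx': array([[333.88627952,   0.        , 324.50163658],
       [  0.        , 333.88627952, 241.50345296],
       [  0.        ,   0.        ,   1.        ]]), 'position': array([161.49343207, 607.82986297, 371.93976188]), 'rotation': array([-2.70263538e-01,  9.35471382e-04,  1.20518592e+00])}
```

View pics/top0.png

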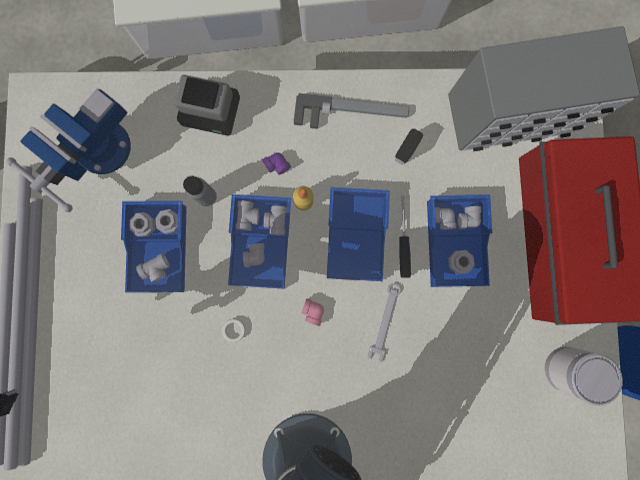

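View pics/side0.png

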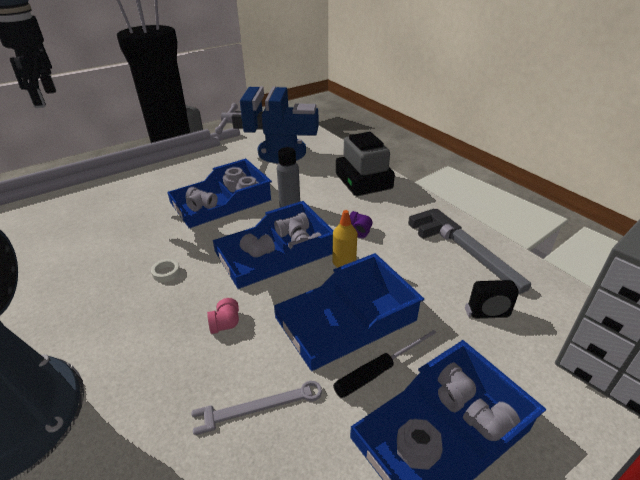

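View pics/wrist0.png

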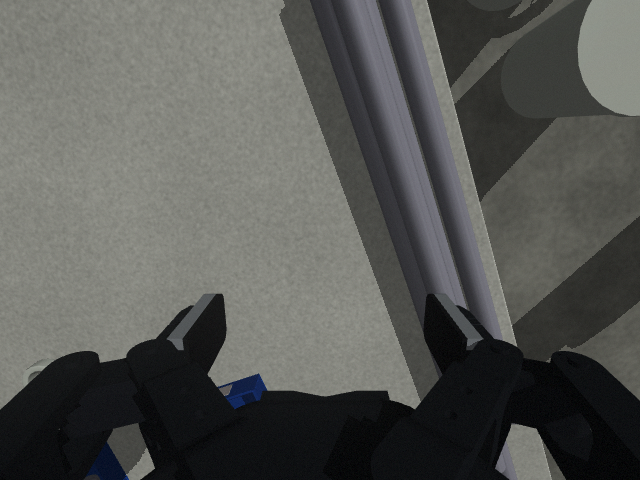

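```bash
cat > h.py <<'E'
from station import r
import numpy as np, cv2
from scipy.spatial.transform import Rotation as R
def cam(n):
    c=r.calibration(n); return c['mtx'],np.array(c['position']),R.from_euler('xyz',c['rotation']).as_matrix()
def ray(c,px):
    K,p,M=c; u=(px[0]-K[0,2])/K[0,0]; v=(px[1]-K[1,2])/K[1,1]
    d=M@np.array([u,-v,-1.]); return p,d/np.linalg.norm(d)
def onz(c,px,z):
    p,d=ray(c,px); return p+d*(z-p[2])/d[2]
def proj(c,X):
    K,p,M=c; q=M.T@(np.asarray(X,float)-p); return np.array([K[0,0]*q[0]/-q[2]+K[0,2],K[1,1]*-q[1]/-q[2]+K[1,2]])
def tri(c1,p1,c2,p2):
    a,d=ray(c1,p1); b,e=ray(c2,p2)
    s=np.linalg.lstsq(np.c_[d,-e],b-a,rcond=None)[0]
    A=a+d*s[0];B=b+e*s[1]; return (A+B)/2,np.linalg.norm(A-B)
def save(im,f): cv2.imwrite(f,cv2.cvtColor(im,cv2.COLOR_RGB2BGR))
def zoom(im,x0,y0,x1,y1,s,f): 
    save(cv2.convertScaleAbs(cv2.resize(im[y0:y1,x0:x1],None,fx=s,fy=s,interpolation=cv2.INTER_CUBIC),alpha=1.4),f)
E
python3 - <<'E'
from h import *
im=cv2.cvtColor(cv2.imread('pics/top0.png'),cv2.COLOR_BGR2RGB)
zoom(im,110,180,310,310,4,'pics/tz1.png')
zoom(im,320,170,500,300,4,'pics/tz2.png')
im=cv2.cvtColor(cv2.imread('pics/side0.png'),cv2.COLOR_BGR2RGB)
zoom(im,160,150,360,290,4,'pics/sz1.png')
E
```

```text
(no output)
```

View pics/tz1.png

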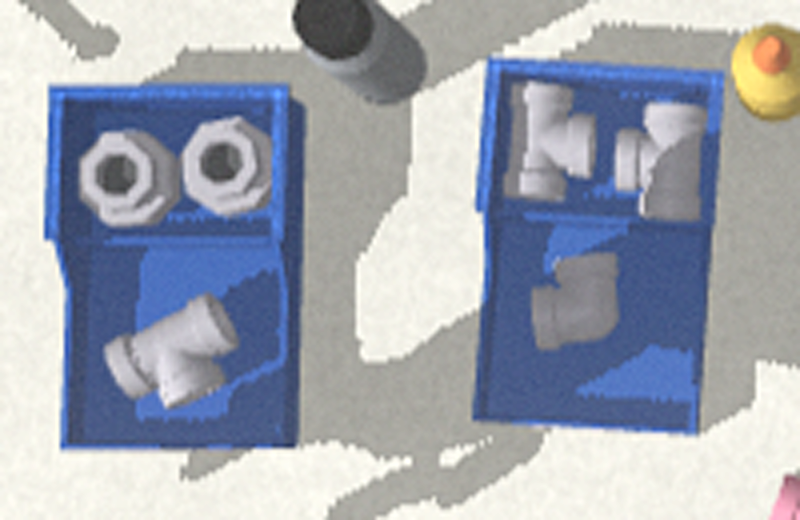

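View pics/tz2.png

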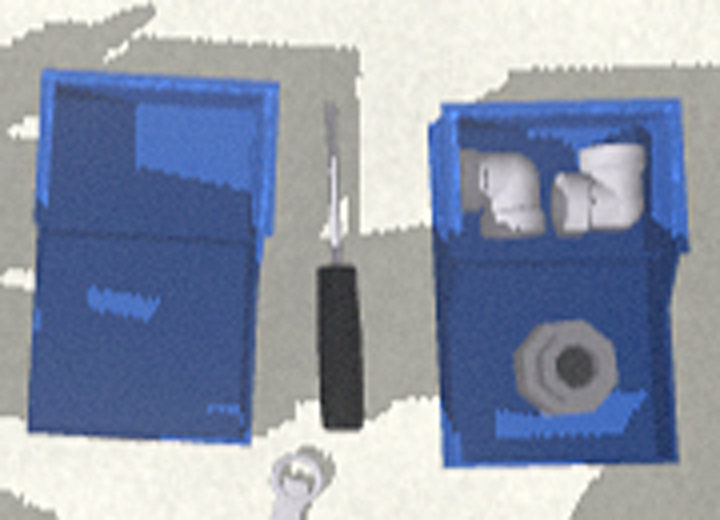

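View pics/sz1.png

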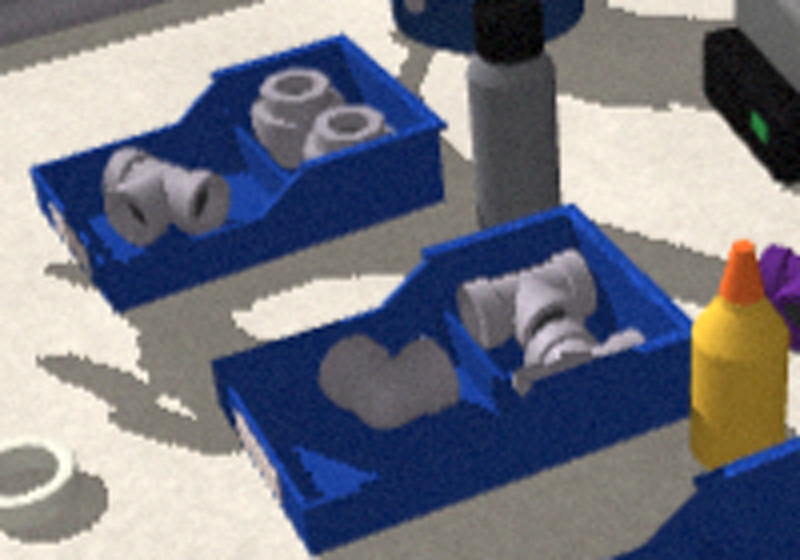

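```bash
python3 - <<'E'
from h import *
np.set_printoptions(precision=1,suppress=True)
s=r.read_state(); M=R.from_euler('xyz',s['tcp_rot']).as_matrix(); print(np.round(M,3))
T=cam('top');S=cam('side')
def z1(p):return (110+p[0]/4-.4,180+p[1]/4-.4)
def z2(p):return (320+p[0]/4-.4,170+p[1]/4-.4)
bins={'union':(z1,(62,447),(298,447),(290,87),(50,87)),'tee':(z1,(474,419),(698,434),(723,72),(490,58)),
'spare':(z2,(28,431),(248,444),(278,82),(42,68)),'elbow':(z2,(443,466),(677,464),(682,98),(437,103))}
for n,(f,a,b,c,d) in bins.items():
    P=[onz(T,f(q),z)[:2] for q,z in zip((a,b,c,d),(30,30,55,55))]
    fm=(P[0]+P[1])/2; rm=(P[2]+P[3])/2; ax=(rm-fm); L=np.linalg.norm(ax); u=ax/L
    ctr=(fm+rm)/2; fr=ctr-u*(105-63)
    print(n,P,'len',L,'w',np.linalg.norm(P[0]-P[1]),np.linalg.norm(P[2]-P[3]),'front',fr,'yaw',np.degrees(np.arctan2(u[1],u[0])))
    print('  side proj',proj(S,[*fr,4]))
# fittings; silhouette centres approx mid height
for n,f,q,z in [('tee run end L',z1,(120,365),23),('tee run end R',z1,(222,322),23),('tee branch',z1,(193,390),23),
 ('elbow c',z1,(577,300),23),('union top',z2,(572,366),52),('can top',z1,(332,25),146),('glue top',z1,(772,50),122),('purple',lambda p:p,(277,162),20)]:
    print(n,onz(T,f(q),z))
E
```

```text
[[-0.   0.4  0.9]
 [-0.   0.9 -0.4]
 [-1.  -0.  -0. ]]
union [array([393.9, 428. ]), array([392.6, 288.5]), array([603.5, 290. ]), array([604.9, 431.2])] len 210.90395812393683 w 139.45995353096487 141.25193890281233 front [456.7 359. ] yaw 0.6299725814601435
  side proj [204.1 203.9]
tee [array([408.1, 184.7]), array([398. ,  52.3]), array([609.9,  35.2]), array([619.6, 172.4])] len 212.23962661075575 w 132.82668871092895 137.54659800646252 front [467. 114.] yaw -3.9614611069063144
  side proj [254.6 255.9]
spare [array([422.4, -48.5]), array([ 413.5, -178.5]), array([ 625.6, -197.6]), array([635.3, -58.7])] len 213.02693823086273 w 130.345519105186 139.27905407926653 front [ 482.3 -117.9] yaw -3.9434511672764394
  side proj [324.4 323.7]
elbow [array([ 399.4, -293.4]), array([ 399.3, -431.6]), array([ 613.7, -435.1]), array([ 612.1, -290.9])] len 213.54750372976667 w 138.2296407890261 144.25170487684196 front [ 464.1 -362.7] yaw -0.12433455902308402
  side proj [416.3 444.4]
tee run end L [442.2 397.6  23. ]
tee run end R [467.3 337.2  23. ]
tee branch [426.9 353.6  23. ]
elbow c [478.4 124.9  23. ]
union top [ 456.8 -365.    52. ]
can top [620.9 242.1 146. ]
glue top [609.6   4.8 122. ]
purple [705.   69.2  20. ]
```

arm_command(
  increments=[
    [[0, 0, 0], [-0.183, 0, 0], 0.0854],
    [[0, 0, 0], [-0.183, 0, 0], 0.0854],
    [[0, -0.032, 0.031], [0, 0, 0], 0.0854],
    [[0, -0.032, 0.031], [0, 0, 0], 0.0854],
    [[0, -0.032, 0.031], [0, 0, 0], 0.0854],
    [[0, -0.032, 0.031], [0, 0, 0], 0.0854],
    [[0, -0.032, 0.031], [0, 0, 0], 0.0854],
    [[0, -0.032, 0.031], [0, 0, 0], 0.0854],
    [[0, -0.032, 0.031], [0, 0, 0], 0.0854],
    [[0, 0, 0], [0, 0, 0], 0.0854],
    [[0, 0, 0], [0, 0, 0], 0.0854],
  ],
  force=50,
)

```text
time: 1.52
position: [440.1, 359.7, 253.0]
tcp_rot: [-3.141, 1.57, -3.141]
wrist_force: [-0.1, 0.5, -0.2]
opening: 1.0
```

```bash
cat >> h.py <<'E'
import pickle
def st():
    s=r.read_state(); M=R.from_euler('xyz',s['tcp_rot']).as_matrix()
    print('t',round(s['time'],2),'pos',np.round(s['position'],1),'x',np.round(M[:,0],3),'zhead',round(np.degrees(np.arctan2(M[1,2],M[0,2])),2),'q',np.round(s['qpos'],2),'op',round(s['opening'],3),'F',np.round(s['wrist_force'],1)); return s,M
def wr(tag):
    c=cam('wrist'); im=r.capture('wrist'); save(im,f'pics/{tag}.png'); pickle.dump((c,im),open(f'{tag}.pkl','wb')); return c,im
E
python3 -c "
from h import *
st(); wr('w1')"
```

```text
t 1.52 pos [440.1 359.7 253. ] x [-0.001 -0.    -1.   ] zhead -0.02 q [ 0.49  0.45  1.58  0.    1.11 -1.08] op 1.0 F [-0.1  0.5 -0.2]
```

View pics/w1.png

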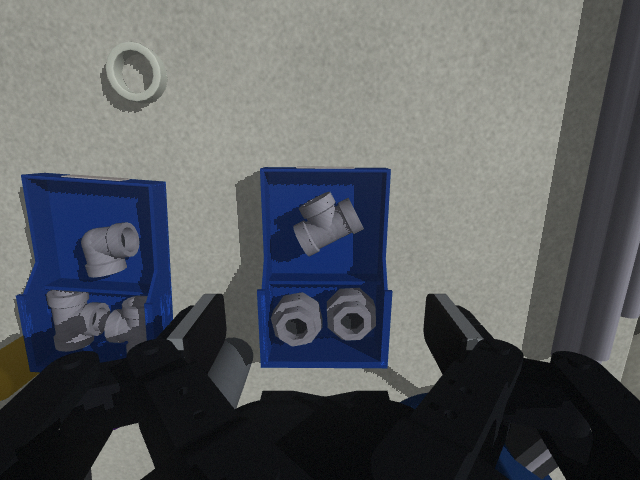

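```bash
python3 - <<'E'
from h import *
c,im=pickle.load(open('w1.pkl','rb'))
zoom(im,250,160,400,310,5,'pics/w1a.png'); zoom(im,20,170,180,290,5,'pics/w1b.png')
E
```

```text
(no output)
```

View pics/w1a.png

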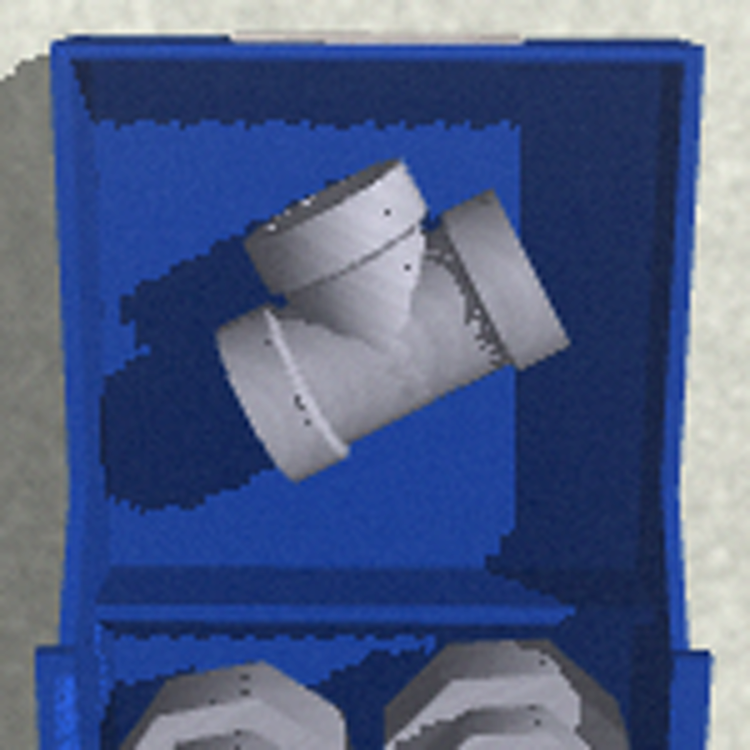

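View pics/w1b.png

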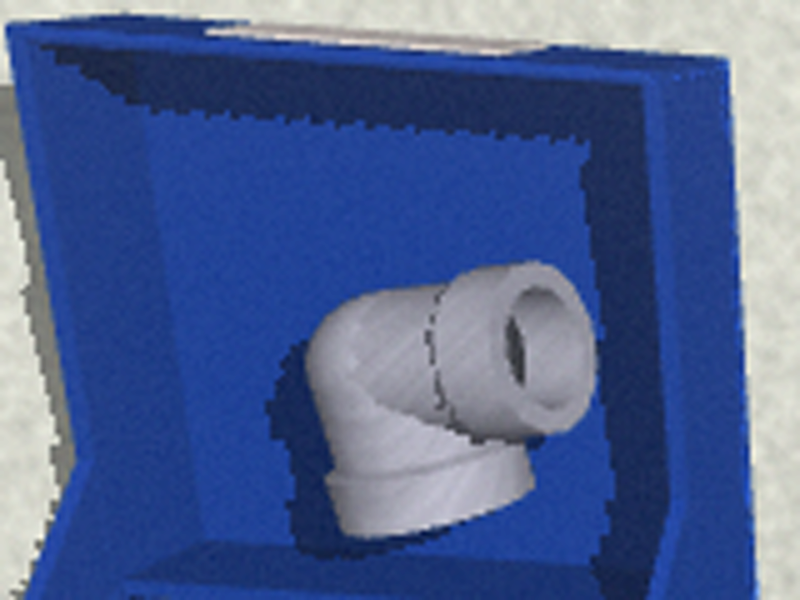

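arm_command(
  increments=[
    [[0, -0.045, 0.001], [0, 0, 0], 0.0854],
    [[0, -0.045, 0.001], [0, 0, 0], 0.0854],
    [[0, -0.045, 0.001], [0, 0, 0], 0.0854],
    [[0, -0.045, 0.001], [0, 0, 0], 0.0854],
    [[0, -0.045, 0.001], [0, 0, 0], 0.0854],
    [[0, -0.045, 0.001], [0, 0, 0], 0.0854],
    [[0, -0.045, 0.001], [0, 0, 0], 0.0854],
    [[0, -0.045, 0.001], [0, 0, 0], 0.0854],
    [[0, -0.045, 0.001], [0, 0, 0], 0.0854],
    [[0, -0.045, 0.001], [0, 0, 0], 0.0854],
    [[0, -0.045, 0.001], [0, 0, 0], 0.0854],
    [[0, -0.045, 0.001], [0, 0, 0], 0.0854],
    [[0, -0.045, 0.001], [0, 0, 0], 0.0854],
    [[0, -0.045, 0.001], [0, 0, 0], 0.0854],
    [[0, -0.045, 0.001], [0, 0, 0], 0.0854],
    [[0, -0.045, 0.001], [0, 0, 0], 0.0854],
    [[0, 0, 0], [0, 0, 0], 0.0854],
    [[0, 0, 0], [0, 0, 0], 0.0854],
  ],
)

```text
time: 3.82
position: [456.8, -358.5, 252.9]
tcp_rot: [2.025, 1.569, 2.026]
wrist_force: [0.4, 0.7, 0.1]
opening: 1.001
```

```bash
python3 - <<'E'
from h import *
st(); c,im=wr('w2'); zoom(im,230,160,430,310,4,'pics/w2a.png')
E
```

```text
t 3.83 pos [ 456.8 -358.5  252.9] x [-0.001  0.002 -1.   ] zhead 0.08 q [-0.86  0.47  1.55  0.    1.13 -2.43] op 1.001 F [0.4 0.7 0.1]
```

View pics/w2.png

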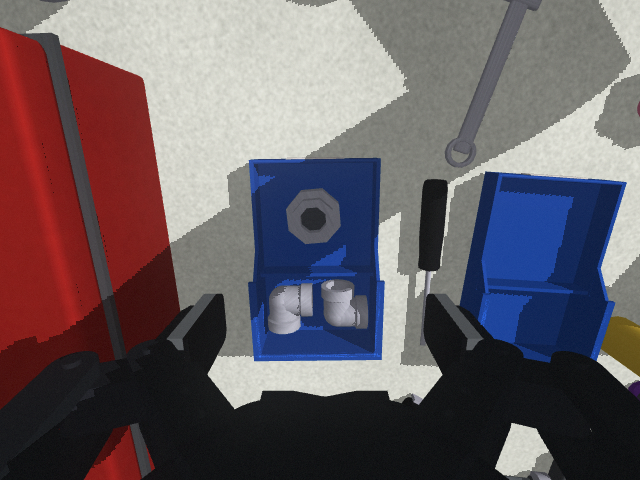

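View pics/w2a.png

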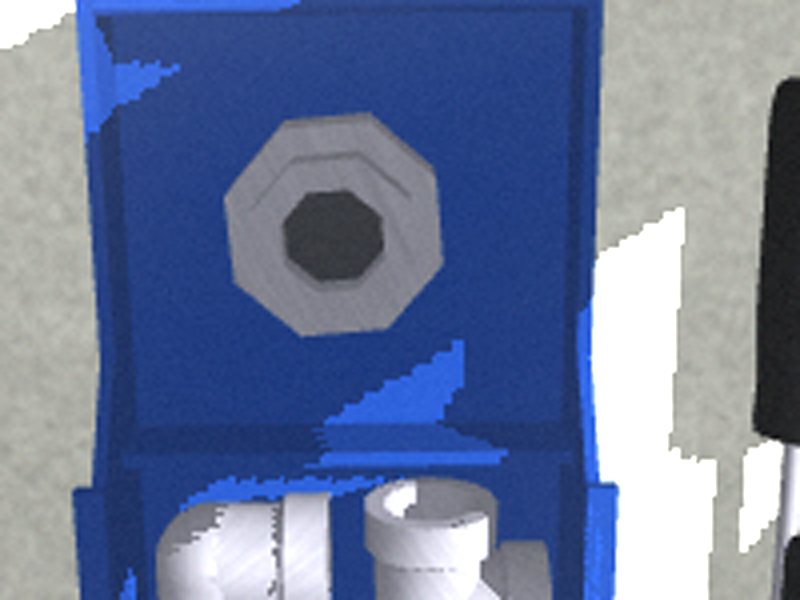

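```bash
python3 - <<'E'
from h import *
np.set_printoptions(precision=1,suppress=True)
c1,_=pickle.load(open('w1.pkl','rb')); c2,_=pickle.load(open('w2.pkl','rb'))
T=cam('top')
A=lambda p:(250+p[0]/5-.4,160+p[1]/5-.4); B=lambda p:(20+p[0]/5-.4,170+p[1]/5-.4); C=lambda p:(230+p[0]/4-.4,160+p[1]/4-.4)
U=np.mean([(225,195),(283,122),(370,113),(433,177),(443,262),(385,330),(303,336),(235,275)],0)
V=[onz(c2,C(p),39) for p in [(225,195),(283,122),(370,113),(433,177),(443,262),(385,330),(303,336),(235,275)]]
print('union',np.mean(V,0),'r',[np.linalg.norm((v-np.mean(V,0))[:2]) for v in V])
a=[np.degrees(np.arctan2(*(v-np.mean(V,0))[1::-1])) for v in V]; print('vertex ang mod45', np.mod(a,45))
print('union bore top',onz(c2,C((333,235)),52))
L=[onz(c1,A(p),23) for p in [(218,335),(297,482),(492,190),(570,345)]]
run=(L[2]+L[3])/2-(L[0]+L[1])/2; be=[onz(c1,A(p),23) for p in [(245,240),(403,160)]]
print('tee corners',L,'runlen',np.linalg.norm(run),'heading',np.degrees(np.arctan2(run[1],run[0])),'run ctr',np.mean(L,0),'branch',be)
br=np.mean(be,0)-np.mean(L,0); print('branch vec',br,np.linalg.norm(br),np.degrees(np.arctan2(br[1],br[0])))
u=br/np.linalg.norm(br); print('tee mid', np.mean(be,0)-26*u, np.mean(L,0)+7*u)
P1=onz(c1,B((548,350)),23); P2=(onz(c1,B((345,535)),23)+onz(c1,B((533,490)),23))/2
d=P1-P2; print('elbow P1 P2',P1,P2,np.linalg.norm(d),'ang d',np.degrees(np.arctan2(d[1],d[0])))
m=(P1+P2)/2
for s in (1,-1):
    n=s*np.array([-d[1],d[0]])/np.linalg.norm(d[:2]); print('  ctr cand',m[:2]-n*13.4)
print('elbow left extreme',onz(c1,B((308,355)),23))
# bins: front inner corners etc z=30 
for n,c,pts in [('union',c1,[A((75,60)),A((685,60))]),('tee',c1,[B((45,50)),B((645,85))]),('elbow',c2,[C((97,12)),C((585,12))])]:
    Q=[onz(c,p,30)[:2] for p in pts]; e=Q[1]-Q[0]; w=np.linalg.norm(e); n_=np.array([e[1],-e[0]])/w
    print(n,Q,w,'front c',(Q[0]+Q[1])/2+n_*59,'yaw',np.degrees(np.arctan2(n_[1],n_[0])))
pts=[(487,175),(624,184)]; Q=[onz(c2,p,30)[:2] for p in pts]; print('spare outer front',Q)
E
```

```text
union [ 456.6 -368.9   39. ] r [np.float64(28.804112912266888), np.float64(29.499178379057568), np.float64(30.26682509509664), np.float64(27.978791267844162), np.float64(29.026912514374136), np.float64(29.869498497950318), np.float64(29.81240283042833), np.float64(28.44793005793536)]
vertex ang mod45 [28.2 25.4 27.7 27.6 27.1 25.5 28.6 25.8]
union bore top [ 455.9 -368.9   52. ]
tee corners [array([454. , 326.7,  23. ]), array([487.1, 343.2,  23. ]), array([422.9, 384.9,  23. ]), array([456.2, 402.3,  23. ])] runlen 66.34694228094337 heading 117.8670984385916 run ctr [455.  364.3  23. ] branch [array([433.4, 332.9,  23. ]), array([416.6, 366.3,  23. ])]
branch vec [-30.  -14.7  -0. ] 33.45678842300584 -153.9130389783897
tee mid [448.3 361.   23. ] [448.8 361.2  23. ]
elbow P1 P2 [468.3 148.6  23. ] [505.8 118.4  23. ] 48.145723460762284 ang d 141.1574191396083
  ctr cand [495.5 143.9]
  ctr cand [478.7 123.1]
elbow left extreme [469.4  96.4  23. ]
union [array([395.6, 300. ]), array([395.7, 422.8])] 122.7697117154369 front c [454.7 361.4] yaw -0.017692485238410674
tee [array([403.5,  60.9]), array([410.6, 181.3])] 120.5538499946553 front c [465.9 117.7] yaw -3.362509645903245
elbow [array([ 403.8, -428.1]), array([ 403.6, -306.2])] 121.84219417820245 front c [ 462.7 -367. ] yaw 0.08977509418517245
spare outer front [array([ 415.6, -193.4]), array([424.4, -52.4])]
```

arm_command(
  increments=[
    [[0, -0.0105, 0], [-0.08, 0, 0], 0.072],
    [[0.04, 0, 0], [0, 0, 0], 0.072],
    [[0.04, 0, 0], [0, 0, 0], 0.072],
    [[0.04, 0, 0], [0, 0, 0], 0.072],
    [[0.04, 0, 0], [0, 0, 0], 0.072],
    [[0.03, 0, 0], [0, 0, 0], 0.072],
    [[0.02, 0, 0], [0, 0, 0], 0.072],
    [[0.01, 0, 0], [0, 0, 0], 0.072],
    [[0, 0, 0], [0, 0, 0], 0.072],
    [[0, 0, 0], [0, 0, 0], 0.072],
  ],
  force=50,
)

```text
time: 5.12
position: [457.3, -370.9, 34.3]
tcp_rot: [-0.938, 1.569, -0.857]
wrist_force: [-0.8, -0.2, 0.5]
opening: 0.847
```

```bash
python3 - <<'E'
from h import *
st(); c,im=wr('w3')
E
```

```text
t 5.12 pos [ 457.3 -370.9   34.3] x [ 0.001 -0.001 -1.   ] zhead 4.63 q [-0.87  0.8   1.67  0.    0.68 -2.52] op 0.847 F [-0.8 -0.2  0.5]
```

View pics/w3.png

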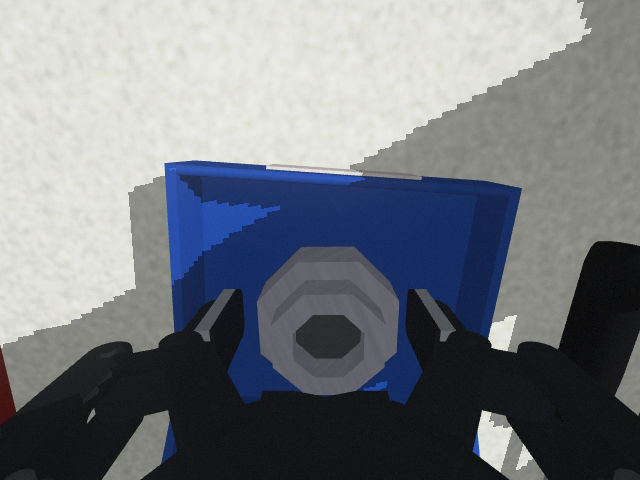

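arm_command(
  increments=[
    [[0, 0, 0], [0, 0, 0], 0.03],
    [[0, 0, 0], [0, 0, 0], 0.03],
    [[0, 0, 0], [0, 0, 0], 0.03],
    [[0, 0, 0], [0, 0, 0], 0.03],
    [[0, 0, 0], [0, 0, 0], 0.03],
    [[0, 0, 0], [0, 0, 0], 0.03],
    [[-0.01, 0, 0], [0, 0, 0], 0.03],
    [[-0.02, 0, 0], [0, 0, 0], 0.03],
    [[-0.03, 0, 0], [0, 0, 0], 0.03],
    [[-0.03, 0, 0], [0, 0, 0], 0.03],
    [[0, 0, 0], [0, 0, 0], 0.03],
  ],
  force=60,
)

```text
time: 6.55
position: [457.7, -372.1, 125.6]
tcp_rot: [-0.967, 1.565, -0.886]
wrist_force: [-0.4, -0.7, -3.0]
opening: 0.616
```

```bash
python3 - <<'E'
from h import *
st(); c,im=wr('w4')
E
```

```text
t 6.55 pos [ 457.7 -372.1  125.6] x [ 0.004 -0.004 -1.   ] zhead 4.59 q [-0.87  0.65  1.63 -0.    0.85 -2.52] op 0.616 F [-0.4 -0.7 -3. ]
```

View pics/w4.png

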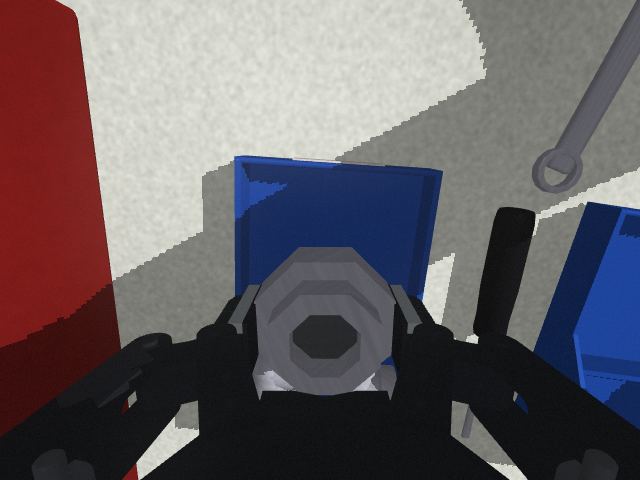

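arm_command(
  increments=[
    [[0, 0.0415, 0.0073], [0, 0, 0], 0.03],
    [[0, 0.0415, 0.0073], [0, 0, 0], 0.03],
    [[0, 0.0415, 0.0073], [0, 0, 0], 0.03],
    [[0, 0.0415, 0.0073], [0, 0, 0], 0.03],
    [[0, 0.0415, 0.0073], [0, 0, 0], 0.03],
    [[0, 0.0415, 0.0073], [0.08, 0, 0], 0.03],
    [[0, 0, 0], [0, 0, 0], 0.03],
    [[0, 0, 0], [0, 0, 0], 0.03],
  ],
)

```text
time: 7.6
position: [480.2, -119.2, 122.5]
tcp_rot: [2.99, 1.57, 2.992]
wrist_force: [0.7, -0.2, -2.7]
opening: 0.618
```

```bash
python3 - <<'E'
from h import *
st(); c,im=wr('w5')
E
```

```text
t 7.6 pos [ 480.2 -119.2  122.5] x [-0.001  0.    -1.   ] zhead 0.07 q [-0.47  0.57  1.87 -0.    0.7  -2.04] op 0.618 F [ 0.7 -0.2 -2.7]
```

View pics/w5.png

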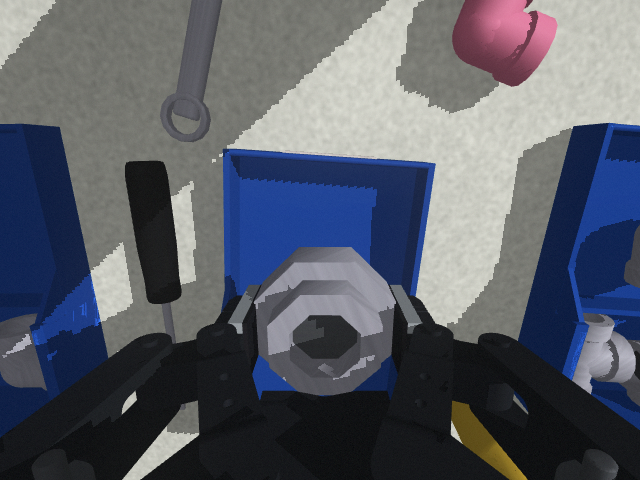

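```bash
python3 - <<'E'
from h import *
np.set_printoptions(precision=1,suppress=True)
c,_=pickle.load(open('w5.pkl','rb'))
Q=[onz(c,p,30)[:2] for p in [(224,151),(434,163)]]; e=Q[1]-Q[0]; w=np.linalg.norm(e); n=np.array([e[1],-e[0]])/w
print(Q,w,'front c',(Q[0]+Q[1])/2+n*63,np.degrees(np.arctan2(n[1],n[0])))
E
```

```text
[array([ 415.3, -180.4]), array([422.2, -51. ])] 129.5380422465055 front c [ 481.7 -119.1] -3.087344597237175
```

arm_command(
  increments=[
    [[0.03, 0, 0.001], [0, 0, 0], 0.03],
    [[0.03, 0, 0], [0, 0, 0], 0.03],
    [[0.015, 0, 0], [0, 0, 0], 0.03],
    [[0.009, 0, 0], [0, 0, 0], 0.03],
    [[0.002, 0, 0], [0, 0, 0], 0.03],
    [[0, 0, 0], [0, 0, 0], 0.03],
    [[0, 0, 0], [0, 0, 0], 0.03],
  ],
)

```text
time: 8.52
position: [481.9, -119.3, 38.0]
tcp_rot: [-0.486, 1.569, -0.485]
wrist_force: [0.0, 0.2, -2.6]
opening: 0.623
```

arm_command(
  increments=[
    [[0.0015, 0, 0], [0, 0, 0], 0.03],
    [[0.0015, 0, 0], [0, 0, 0], 0.03],
    [[0.001, 0, 0], [0, 0, 0], 0.03],
    [[0, 0, 0], [0, 0, 0], 0.03],
  ],
)

```text
time: 9.02
position: [481.6, -119.1, 34.5]
tcp_rot: [-0.433, 1.57, -0.433]
wrist_force: [-1.6, 0.7, 9.1]
opening: 0.623
```

Touching the floor (9 N). Release and rise.

arm_command(
  increments=[
    [[0, 0, 0], [0, 0, 0], 0.066],
    [[0, 0, 0], [0, 0, 0], 0.07],
    [[0, 0, 0], [0, 0, 0], 0.07],
    [[-0.01, 0, 0], [0, 0, 0], 0.07],
    [[-0.03, 0, 0], [0, 0, 0], 0.07],
    [[-0.04, 0, 0], [0, 0, 0], 0.07],
    [[-0.04, 0, 0], [0, 0, 0], 0.07],
    [[-0.04, 0, 0], [0, 0, 0], 0.07],
    [[-0.04, 0, 0], [0, 0, 0], 0.08],
    [[0, 0.047, 0], [0, 0, 0], 0.08],
    [[0, 0.047, 0], [0, 0, 0], 0.08],
    [[0, 0.047, 0], [0, 0, 0], 0.08],
    [[0, 0.047, 0], [0, 0, 0], 0.08],
    [[0, 0.047, 0], [0, 0, 0], 0.08],
    [[0, 0, 0], [0, 0, 0], 0.08],
    [[0, 0, 0], [0, 0, 0], 0.08],
  ],
)

```text
time: 11.02
position: [481.1, 115.7, 233.6]
tcp_rot: [-1.247, 1.57, -1.246]
wrist_force: [-0.5, 0.6, 0.8]
opening: 0.936
```

```bash
python3 - <<'E'
from h import *
st(); c,im=wr('w6'); zoom(im,220,150,400,285,4,'pics/w6a.png')
save(r.capture('top'),'pics/top1.png')
E
```

```text
t 11.03 pos [481.1 115.7 233.6] x [ 0. -0. -1.] zhead 0.06 q [ 0.01  0.38  1.78 -0.    0.98 -1.56] op 0.936 F [-0.5  0.6  0.8]
```

View pics/w6.png

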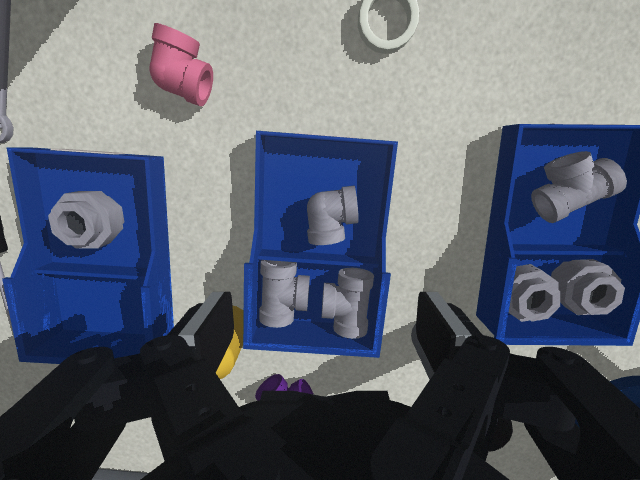

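View pics/w6a.png

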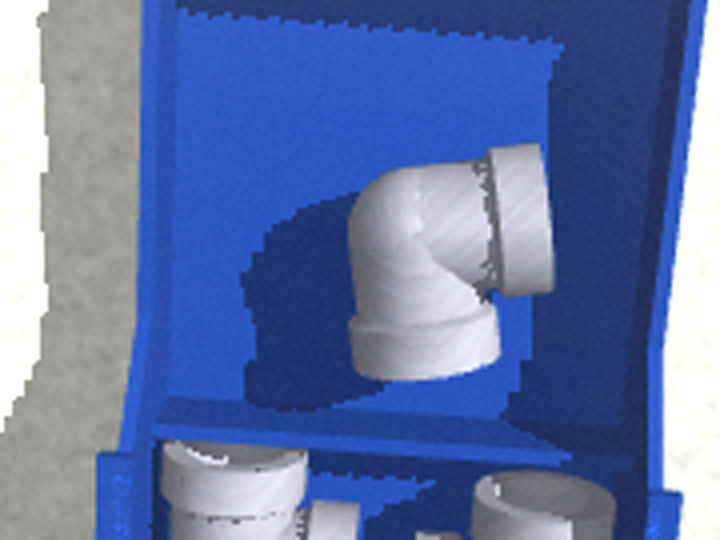

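```bash
python3 - <<'E'
from h import *
np.set_printoptions(precision=1,suppress=True)
c,_=pickle.load(open('w6.pkl','rb'))
C=lambda p:(220+p[0]/4-.4,150+p[1]/4-.4)
f=[onz(c,C(p),23) for p in [(540,143),(553,292)]]; g=[onz(c,C(p),23) for p in [(355,375),(499,357)]]
for a,b in (f,g): d=b-a; print(a,b,np.linalg.norm(d),np.degrees(np.arctan2(d[1],d[0])))
P1=np.mean(f,0);P2=np.mean(g,0);d=P1-P2; m=(P1+P2)/2; n=np.array([d[1],-d[0]])/np.linalg.norm(d[:2])
print(P1,P2,np.linalg.norm(d),np.degrees(np.arctan2(d[1],d[0])))
for s in (1,-1): print(m[:2]+s*n*13.4)
print('left back',onz(c,C((349,240)),23),'top back',onz(c,C((430,163)),23))
print('right wall top',onz(c,C((655,260)),30),onz(c,C((668,200)),30),'divider top',onz(c,C((400,412)),30))
E
```

```text
[449.4 145.7  23. ] [486.7 150.   23. ] 37.54819176104236 6.468900667533223
[508.5  99.7  23. ] [503.7 136.6  23. ] 37.228162896346994 97.45181824823067
[468.  147.8  23. ] [506.1 118.2  23. ] 48.28914435482123 142.06153439886305
[495.3 143.6]
[478.8 122.4]
left back [473.5  98.6  23. ] top back [454.3 118.8  23. ]
right wall top [477.1 174.1  30. ] [462.3 176.5  30. ] divider top [516.3 111.3  30. ]
```

arm_command(
  increments=[
    [[0, 0.0065, -0.002], [-0.122, 0, 0], 0.064],
    [[0.04, 0, 0], [0, 0, 0], 0.064],
    [[0.04, 0, 0], [0, 0, 0], 0.064],
    [[0.04, 0, 0], [0, 0, 0], 0.064],
    [[0.03, 0, 0], [0, 0, 0], 0.064],
    [[0.02, 0, 0], [0, 0, 0], 0.064],
    [[0.02, 0, 0], [0, 0, 0], 0.064],
    [[0.01, 0, 0], [0, 0, 0], 0.064],
    [[0.003, 0, 0], [0, 0, 0], 0.064],
    [[0, 0, 0], [0, 0, 0], 0.064],
  ],
)

```text
time: 12.38
position: [479.7, 122.1, 30.6]
tcp_rot: [-0.107, 1.57, 0.015]
wrist_force: [-0.2, -0.0, 0.1]
opening: 0.746
```

```bash
python3 - <<'E'
from h import *
st(); c,im=wr('w7')
E
```

```text
t 12.38 pos [479.7 122.1  30.6] x [ 0.001  0.    -1.   ] zhead 6.97 q [ 0.02  0.75  1.91 -0.    0.49 -1.67] op 0.746 F [-0.2 -0.   0.1]
```

View pics/w7.png

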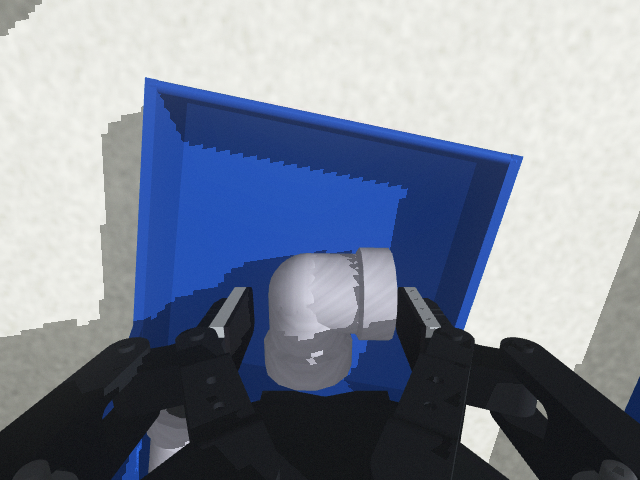

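arm_command(
  increments=[
    [[0, 0.003, 0], [0, 0, 0], 0.06],
    [[0, 0, 0], [0, 0, 0], 0.03],
    [[0, 0, 0], [0, 0, 0], 0.03],
    [[0, 0, 0], [0, 0, 0], 0.03],
    [[0, 0, 0], [0, 0, 0], 0.03],
    [[0, 0, 0], [0, 0, 0], 0.03],
    [[-0.01, 0, 0], [0, 0, 0], 0.03],
    [[-0.02, 0, 0], [0, 0, 0], 0.03],
    [[-0.03, 0, 0], [0, 0, 0], 0.03],
    [[-0.04, 0, 0], [0, 0, 0], 0.03],
    [[-0.04, 0, 0], [0, 0, 0], 0.03],
    [[0, 0, 0], [0, 0, 0], 0.03],
  ],
)

```text
time: 13.92
position: [480.6, 125.7, 173.3]
tcp_rot: [-0.085, 1.564, 0.037]
wrist_force: [-0.5, -0.5, -2.3]
opening: 0.568
```

```bash
python3 - <<'E'
from h import *
st(); c,im=wr('w8')
E
```

```text
t 13.93 pos [480.6 125.7 173.3] x [ 0.007  0.    -1.   ] zhead 7.02 q [ 0.03  0.48  1.83  0.    0.82 -1.66] op 0.568 F [-0.5 -0.5 -2.3]
```

View pics/w8.png

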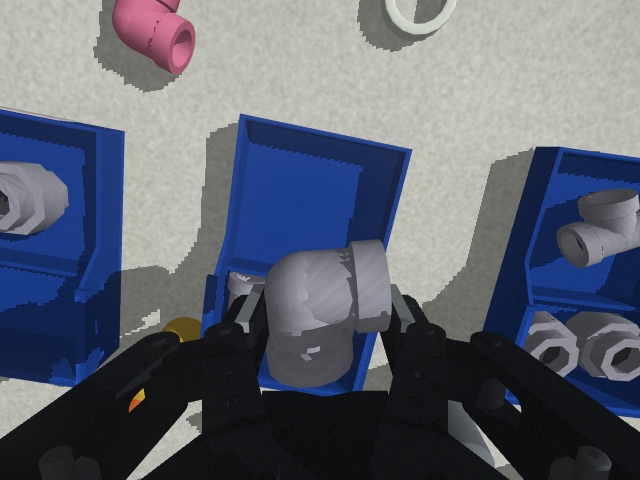

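arm_command(
  increments=[
    [[0, 0, 0], [0.122, 0, 0], 0.03],
    [[0, -0.045, -0.0016], [0, 0, 0], 0.03],
    [[0, -0.045, -0.0016], [0, 0, 0], 0.03],
    [[0, -0.045, -0.0016], [0, 0, 0], 0.03],
    [[0, -0.045, -0.0016], [0, 0, 0], 0.03],
    [[0, -0.045, -0.0016], [0, 0, 0], 0.03],
    [[0, -0.045, -0.0016], [0, 0, 0], 0.03],
    [[0, -0.045, -0.0016], [0, 0, 0], 0.03],
    [[0, -0.045, -0.0016], [0, 0, 0], 0.03],
    [[0, -0.045, -0.0016], [0, 0, 0], 0.03],
    [[0, -0.045, -0.0016], [0, 0, 0], 0.03],
    [[0, -0.042, -0.0016], [0, 0, 0], 0.03],
    [[0.04, 0, 0], [0, 0, 0], 0.03],
    [[0.04, 0, 0], [0, 0, 0], 0.03],
    [[0, 0, 0], [0, 0, 0], 0.03],
    [[0, 0, 0], [0, 0, 0], 0.03],
  ],
)

```text
time: 15.98
position: [461.5, -366.5, 90.2]
tcp_rot: [2.287, 1.57, 2.287]
wrist_force: [0.9, 0.5, -1.6]
opening: 0.569
```

```bash
python3 - <<'E'
from h import *
st(); c,im=wr('w9')
E
```

```text
t 15.97 pos [ 461.5 -366.5   90.2] x [-0.     0.001 -1.   ] zhead 0.02 q [-0.86  0.71  1.65 -0.    0.79 -2.43] op 0.569 F [ 0.9  0.5 -1.6]
```

View pics/w9.png

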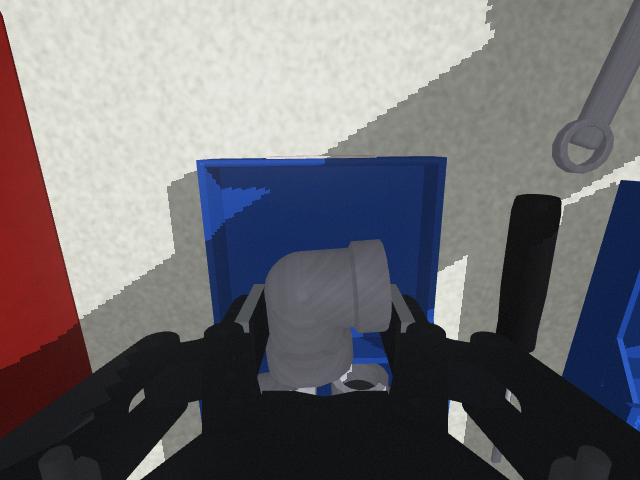

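arm_command(
  increments=[
    [[0.025, 0, 0.001], [0, 0, 0], 0.03],
    [[0.015, 0, 0], [0, 0, 0], 0.03],
    [[0.01, 0, 0], [0, 0, 0], 0.03],
    [[0.004, 0, 0], [0, 0, 0], 0.03],
    [[0.002, 0, 0], [0, 0, 0], 0.03],
    [[0.001, 0, 0], [0, 0, 0], 0.03],
    [[0, 0, 0], [0, 0, 0], 0.03],
    [[0, 0, 0], [0, 0, 0], 0.03],
  ],
)

```text
time: 17.02
position: [462.6, -366.8, 33.6]
tcp_rot: [-0.894, 1.57, -0.893]
wrist_force: [0.3, -0.5, -1.8]
opening: 0.569
```

arm_command(
  increments=[
    [[0.0015, 0, 0], [0, 0, 0], 0.03],
    [[0.001, 0, 0], [0, 0, 0], 0.03],
    [[0.001, 0, 0], [0, 0, 0], 0.03],
    [[0, 0, 0], [0, 0, 0], 0.03],
  ],
)

```text
time: 17.52
position: [462.7, -366.8, 31.5]
tcp_rot: [-0.874, 1.57, -0.874]
wrist_force: [-1.6, 2.1, 8.5]
opening: 0.565
```

arm_command(
  increments=[
    [[0, 0, 0], [0, 0, 0], 0.062],
    [[0, 0, 0], [0, 0, 0], 0.064],
    [[0, 0, 0], [0, 0, 0], 0.064],
    [[-0.01, 0, 0], [0, 0, 0], 0.064],
    [[-0.03, 0, 0], [0, 0, 0], 0.064],
    [[-0.04, 0, 0], [0, 0, 0], 0.064],
    [[-0.05, 0, 0], [0, 0, 0], 0.07],
    [[-0.05, 0, 0], [0, 0, 0], 0.08],
    [[-0.03, 0, 0], [0, 0, 0], 0.08],
    [[0, 0, 0], [0, 0, 0], 0.08],
  ],
)

```text
time: 18.77
position: [463.6, -367.8, 243.2]
tcp_rot: [-0.857, 1.564, -0.856]
wrist_force: [-0.1, -0.7, -0.0]
opening: 0.939
```

```bash
python3 - <<'E'
from h import *
st(); c,im=wr('w10')
E
```

```text
t 18.77 pos [ 463.6 -367.8  243.2] x [ 0.005 -0.005 -1.   ] zhead 0.02 q [-0.86  0.49  1.53  0.    1.11 -2.43] op 0.939 F [-0.1 -0.7 -0. ]
```

View pics/w10.png

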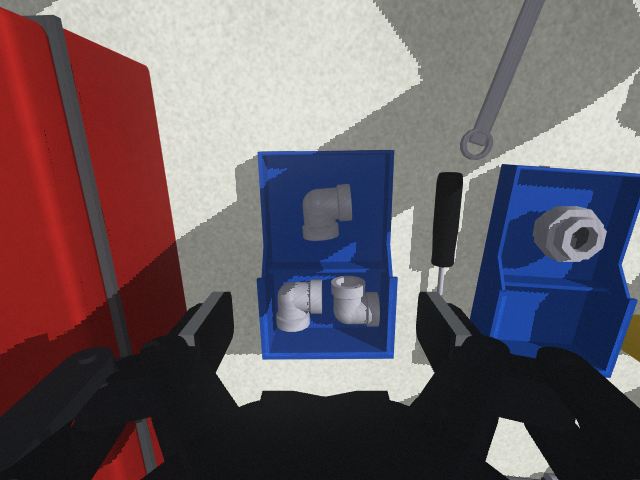

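arm_command(
  increments=[
    [[0, 0.0455, -0.001], [0, 0, 0], 0.08],
    [[0, 0.0455, -0.001], [0, 0, 0], 0.08],
    [[0, 0.0455, -0.001], [0, 0, 0], 0.08],
    [[0, 0.0455, -0.001], [0, 0, 0], 0.08],
    [[0, 0.0455, -0.001], [0, 0, 0], 0.08],
    [[0, 0.0455, -0.001], [0, 0, 0], 0.08],
    [[0, 0.0455, -0.001], [0, 0, 0], 0.08],
    [[0, 0.0455, -0.001], [0, 0, 0], 0.08],
    [[0, 0.0455, -0.001], [0, 0, 0], 0.08],
    [[0, 0.0455, -0.001], [0, 0, 0], 0.08],
    [[0, 0.0455, -0.001], [0, 0, 0], 0.08],
    [[0, 0.0455, -0.001], [0, 0, 0], 0.08],
    [[0, 0.0455, -0.001], [0, 0, 0], 0.08],
    [[0, 0.0455, -0.001], [0, 0, 0], 0.08],
    [[0, 0.0455, -0.001], [0, 0, 0], 0.08],
    [[0, 0.0455, -0.001], [0, 0, 0], 0.08],
    [[0, 0, 0], [0, 0, 0], 0.08],
  ],
)

```text
time: 20.95
position: [445.1, 363.6, 237.7]
tcp_rot: [-2.824, 1.568, -2.82]
wrist_force: [0.3, -1.5, -0.7]
opening: 0.933
```

arm_command(
  increments=[
    [[0.01, 0, 0], [0.156, 0, 0], 0.08],
    [[0.01, 0, 0], [0.156, 0, 0], 0.08],
    [[0.01, 0, 0], [0.156, 0, 0], 0.08],
    [[0.01, 0, 0], [0.156, 0, 0], 0.08],
    [[0.01, 0, 0], [0.156, 0, 0], 0.08],
    [[0.01, 0, 0], [0.156, 0, 0], 0.08],
    [[0.01, 0, 0], [0.156, 0, 0], 0.08],
    [[0, 0, 0], [0, 0, 0], 0.08],
    [[0, 0, 0], [0, 0, 0], 0.08],
  ],
)

```text
time: 22.08
position: [446.2, 360.6, 169.4]
tcp_rot: [-1.429, 1.569, -2.519]
wrist_force: [0.2, 0.3, -0.6]
opening: 0.935
```

```bash
python3 - <<'E'
from h import *
st(); c,im=wr('w11'); zoom(im,220,130,420,280,4,'pics/w11a.png')
E
```

```text
t 22.07 pos [446.2 360.6 169.4] x [-0.001 -0.001 -1.   ] zhead -62.46 q [ 0.49  0.57  1.64 -0.    0.93  0.  ] op 0.935 F [ 0.2  0.3 -0.6]
```

View pics/w11.png

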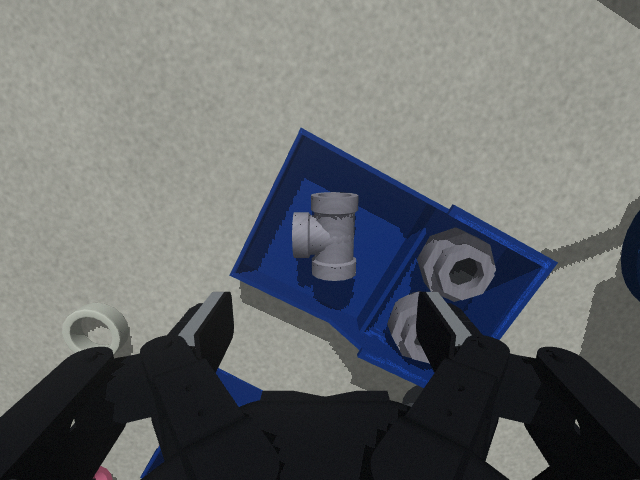

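View pics/w11a.png

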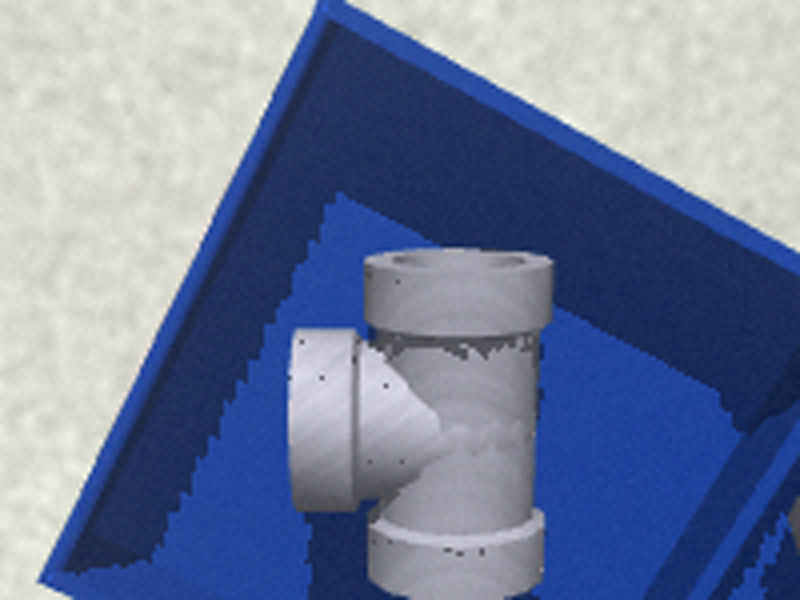

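```bash
python3 - <<'E'
from h import *
c,_=pickle.load(open('w11.pkl','rb'))
C=lambda p:(220+p[0]/4-.4,130+p[1]/4-.4)
a=onz(c,C((289,419)),23); b=onz(c,C((537,419)),23); print(a,b,np.linalg.norm(a-b),(a+b)/2)
s,M=st(); p=(a+b)/2; print('tool delta',M.T@(p-s['position']), 'branch end tool', M.T@(a-s['position']))
E
```

```text
[423.66231234 348.64873385  23.        ] [468.8115524  372.21171974  23.        ] 50.928068704265385 [446.23693237 360.43022679  23.        ]
t 22.12 pos [446.4 360.9 169.7] x [-0. -0. -1.] zhead -62.48 q [ 0.49  0.57  1.64 -0.    0.93  0.01] op 0.942 F [0.  0.2 0.1]
tool delta [146.72950359  -0.26403106   0.34432124] branch end tool [146.74181116 -25.7280559    0.36257597]
```

arm_command(
  increments=[
    [[0.04, 0, 0], [0, 0, 0], 0.064],
    [[0.04, 0, 0], [0, 0, 0], 0.064],
    [[0.03, 0, 0], [0, 0, 0], 0.064],
    [[0.018, 0, 0], [0, 0, 0], 0.064],
    [[0.01, 0, 0], [0, 0, 0], 0.064],
    [[0, 0, 0], [0, 0, 0], 0.064],
    [[0, 0, 0], [0, 0, 0], 0.064],
  ],
)

```text
time: 23.0
position: [447.1, 361.8, 32.8]
tcp_rot: [1.577, 1.569, 0.486]
wrist_force: [0.7, -0.2, 0.2]
opening: 0.749
```

```bash
python3 - <<'E'
from h import *
st(); c,im=wr('w12')
E
```

```text
t 23.0 pos [447.1 361.8  32.8] x [ 0.002  0.001 -1.   ] zhead -62.54 q [ 0.49  0.79  1.7  -0.    0.65  0.01] op 0.749 F [ 0.7 -0.2  0.2]
```

View pics/w12.png

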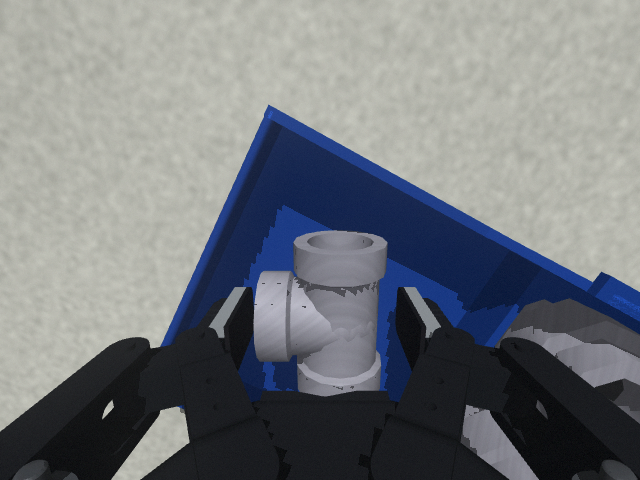

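arm_command(
  increments=[
    [[0.002, -0.003, 0], [0, 0, 0], 0.06],
    [[0, 0, 0], [0, 0, 0], 0.03],
    [[0, 0, 0], [0, 0, 0], 0.03],
    [[0, 0, 0], [0, 0, 0], 0.03],
    [[0, 0, 0], [0, 0, 0], 0.03],
    [[0, 0, 0], [0, 0, 0], 0.03],
    [[-0.01, 0, 0], [0, 0, 0], 0.03],
    [[-0.02, 0, 0], [0, 0, 0], 0.03],
    [[-0.03, 0, 0], [0, 0, 0], 0.03],
    [[-0.03, 0, 0], [0, 0, 0], 0.03],
    [[0, 0, 0], [0, 0, 0], 0.03],
  ],
)

```text
time: 24.42
position: [444.8, 360.6, 121.7]
tcp_rot: [1.581, 1.566, 0.489]
wrist_force: [0.3, -0.3, -2.9]
opening: 0.571
```

```bash
python3 - <<'E'
from h import *
st(); c,im=wr('w13')
E
```

```text
t 24.43 pos [444.8 360.6 121.7] x [ 0.004  0.002 -1.   ] zhead -62.55 q [0.49 0.64 1.68 0.   0.82 0.01] op 0.571 F [ 0.3 -0.3 -2.9]
```

View pics/w13.png

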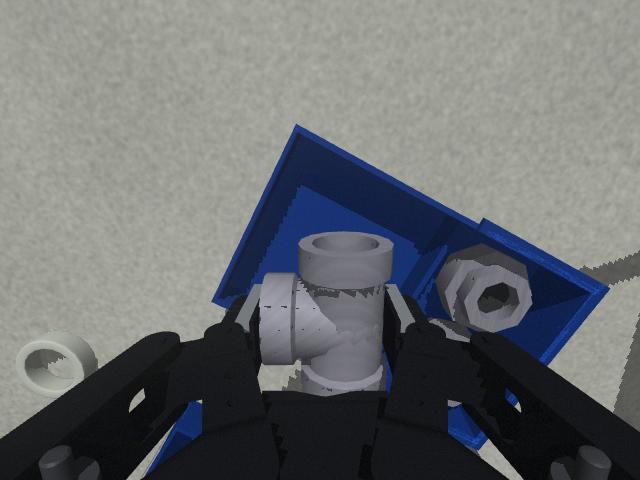

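arm_command(
  increments=[
    [[0, 0, 0], [-0.156, 0, 0], 0.03],
    [[0, 0, 0], [-0.156, 0, 0], 0.03],
    [[0, 0, 0], [-0.156, 0, 0], 0.03],
    [[0, 0, 0], [-0.156, 0, 0], 0.03],
    [[0, 0, 0], [-0.156, 0, 0], 0.03],
    [[0, 0, 0], [-0.156, 0, 0], 0.03],
    [[0, 0, 0], [-0.156, 0, 0], 0.03],
    [[0, -0.04, 0.0035], [0, 0, 0], 0.03],
    [[0, -0.04, 0.0035], [0, 0, 0], 0.03],
    [[0, -0.04, 0.0035], [0, 0, 0], 0.03],
    [[0, -0.04, 0.0035], [0, 0, 0], 0.03],
    [[0, -0.04, 0.0035], [0, 0, 0], 0.03],
    [[0, -0.043, 0.0035], [0, 0, 0], 0.03],
    [[0, 0, 0], [0, 0, 0], 0.03],
    [[0, 0, 0], [0, 0, 0], 0.03],
  ],
)

```text
time: 26.35
position: [463.9, 117.1, 118.8]
tcp_rot: [3.049, 1.568, 3.049]
wrist_force: [-0.8, 1.4, -3.1]
opening: 0.572
```

```bash
python3 - <<'E'
from h import *
st(); c,im=wr('w14')
E
```

```text
t 26.35 pos [463.9 117.1 118.8] x [-0.003  0.    -1.   ] zhead -0.04 q [ 0.01  0.56  1.91  0.    0.67 -1.56] op 0.572 F [-0.8  1.4 -3.1]
```

View pics/w14.png

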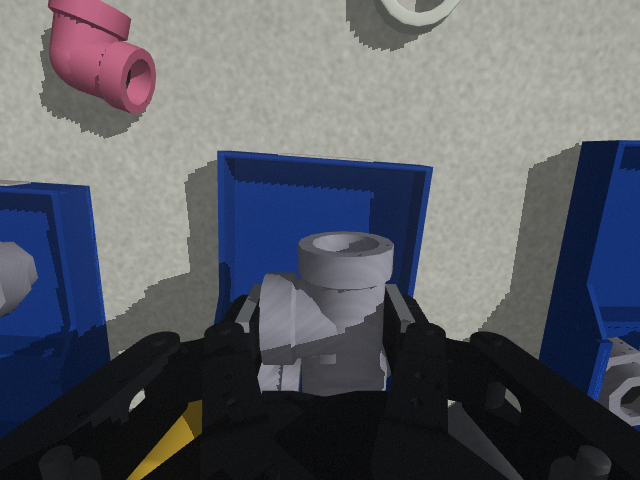

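arm_command(
  increments=[
    [[0.03, 0, 0.002], [0, 0, 0], 0.03],
    [[0.03, 0, 0], [0, 0, 0], 0.03],
    [[0.014, 0, 0], [0, 0, 0], 0.03],
    [[0.006, 0, 0], [0, 0, 0], 0.03],
    [[0.003, 0, 0], [0, 0, 0], 0.03],
    [[0, 0, 0], [0, 0, 0], 0.03],
    [[0, 0, 0], [0, 0, 0], 0.03],
  ],
)

```text
time: 27.28
position: [467.2, 117.0, 37.4]
tcp_rot: [0.007, 1.569, 0.007]
wrist_force: [0.6, -0.5, -3.1]
opening: 0.567
```

arm_command(
  increments=[
    [[0.001, 0, 0], [0, 0, 0], 0.03],
    [[0.001, 0, 0], [0, 0, 0], 0.03],
    [[0, 0, 0], [0, 0, 0], 0.03],
  ],
)

```text
time: 27.65
position: [466.7, 117.0, 34.8]
tcp_rot: [-3.023, 1.571, -3.023]
wrist_force: [-0.5, 0.7, -2.4]
opening: 0.572
```

arm_command(
  increments=[
    [[0.0015, 0, 0], [0, 0, 0], 0.03],
    [[0.001, 0, 0], [0, 0, 0], 0.03],
    [[0.001, 0, 0], [0, 0, 0], 0.03],
    [[0, 0, 0], [0, 0, 0], 0.03],
  ],
)

```text
time: 28.15
position: [466.7, 117.0, 31.2]
tcp_rot: [-3.117, 1.571, -3.117]
wrist_force: [0.3, 0.3, -2.6]
opening: 0.571
```

arm_command(
  increments=[
    [[0.001, 0, 0], [0, 0, 0], 0.03],
    [[0.0005, 0, 0], [0, 0, 0], 0.03],
    [[0, 0, 0], [0, 0, 0], 0.03],
  ],
)

```text
time: 28.52
position: [466.8, 117.0, 30.5]
tcp_rot: [0.012, 1.57, 0.013]
wrist_force: [-1.2, -0.5, 5.4]
opening: 0.57
```

Contact. Release, rise and go over the spare bin.

arm_command(
  increments=[
    [[0, 0, 0], [0, 0, 0], 0.062],
    [[0, 0, 0], [0, 0, 0], 0.064],
    [[0, 0, 0], [0, 0, 0], 0.064],
    [[-0.01, 0, 0], [0, 0, 0], 0.064],
    [[-0.03, 0, 0], [0, 0, 0], 0.064],
    [[-0.04, 0, 0], [0, 0, 0], 0.064],
    [[-0.05, 0, 0], [0, 0, 0], 0.07],
    [[-0.05, 0, 0], [0, 0, 0], 0.075],
    [[0, -0.04, 0.0025], [0, 0, 0], 0.075],
    [[0, -0.04, 0.0025], [0, 0, 0], 0.075],
    [[0, -0.04, 0.0025], [0, 0, 0], 0.075],
    [[0, -0.04, 0.0025], [0, 0, 0], 0.075],
    [[0, -0.04, 0.0025], [0, 0, 0], 0.075],
    [[0, -0.036, 0.0025], [0, 0, 0], 0.075],
    [[0, 0, 0], [0, 0, 0], 0.075],
    [[0, 0, 0], [0, 0, 0], 0.075],
  ],
)

```text
time: 30.52
position: [481.2, -118.4, 210.0]
tcp_rot: [2.332, 1.57, 2.331]
wrist_force: [0.5, 0.2, 0.4]
opening: 0.876
```

```bash
python3 - <<'E'
from h import *
st(); c,im=wr('w15'); zoom(im,240,140,400,260,5,'pics/w15a.png')
E
```

```text
t 30.52 pos [ 481.2 -118.4  210. ] x [-0.001  0.001 -1.   ] zhead -0.01 q [-0.47  0.42  1.8   0.    0.93 -2.04] op 0.876 F [0.5 0.2 0.4]
```

View pics/w15.png

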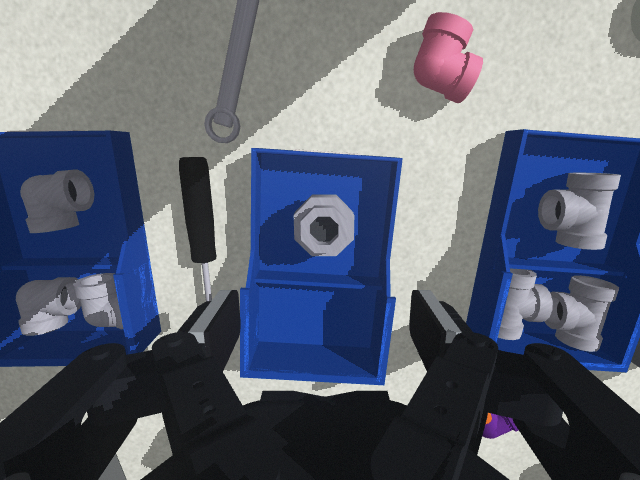

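View pics/w15a.png

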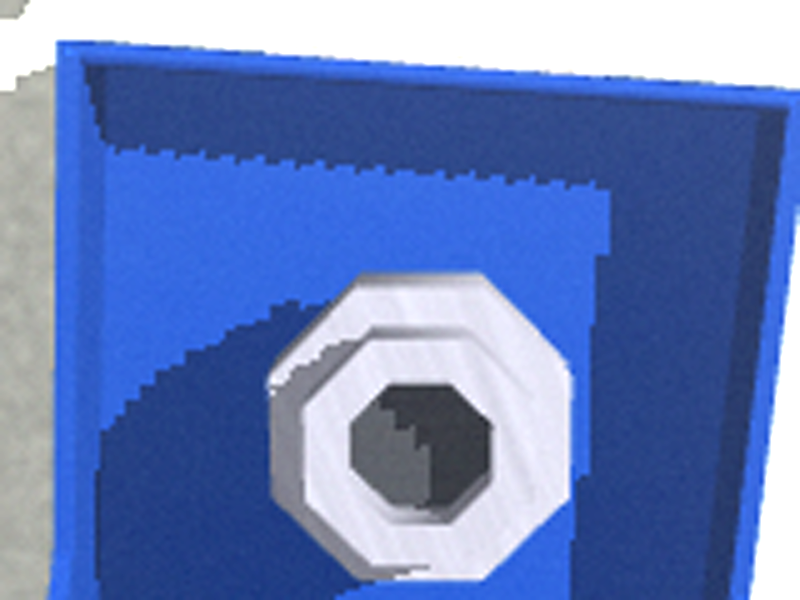

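arm_command(
  increments=[
    [[0.04, -0.0005, 0], [0, 0, 0], 0.07],
    [[0.04, 0, 0], [0, 0, 0], 0.07],
    [[0.04, 0, 0], [0, 0, 0], 0.07],
    [[0.03, 0, 0], [0, 0, 0], 0.07],
    [[0.018, 0, 0], [0, 0, 0], 0.07],
    [[0.008, 0, 0], [0, 0, 0], 0.07],
    [[0, 0, 0], [0, 0, 0], 0.07],
    [[0, 0, 0], [0, 0, 0], 0.07],
  ],
)

```text
time: 31.58
position: [482.3, -119.4, 34.6]
tcp_rot: [-0.451, 1.569, -0.45]
wrist_force: [-0.3, -0.1, -0.6]
opening: 0.821
```

arm_command(
  increments=[
    [[0, 0, 0], [0, 0, 0], 0.03],
    [[0, 0, 0], [0, 0, 0], 0.03],
    [[0, 0, 0], [0, 0, 0], 0.03],
    [[0, 0, 0], [0, 0, 0], 0.03],
    [[0, 0, 0], [0, 0, 0], 0.03],
    [[0, 0, 0], [0, 0, 0], 0.03],
    [[-0.01, 0, 0], [0, 0, 0], 0.03],
    [[-0.02, 0, 0], [0, 0, 0], 0.03],
    [[-0.03, 0, 0], [0, 0, 0], 0.03],
    [[-0.04, 0, 0], [0, 0, 0], 0.03],
    [[0, 0, 0], [0, 0, 0], 0.03],
  ],
  force=60,
)

```text
time: 32.95
position: [483.4, -120.3, 136.6]
tcp_rot: [-0.474, 1.564, -0.474]
wrist_force: [0.7, 0.2, -3.0]
opening: 0.625
```

```bash
python3 - <<'E'
from h import *
st(); c,im=wr('w16')
E
```

```text
t 32.95 pos [ 483.4 -120.3  136.6] x [ 0.006 -0.003 -1.   ] zhead 0.01 q [-0.47  0.54  1.86 -0.    0.73 -2.04] op 0.625 F [ 0.7  0.2 -3. ]
```

View pics/w16.png

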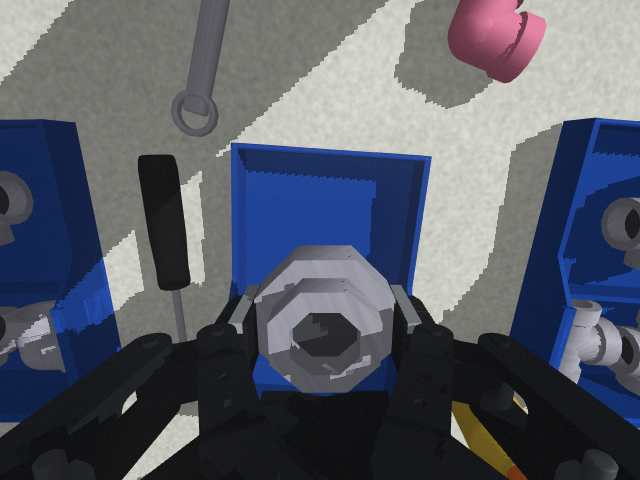

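arm_command(
  increments=[
    [[0, 0.04, -0.0022], [0, 0, 0], 0.03],
    [[0, 0.04, -0.0022], [0, 0, 0], 0.03],
    [[0, 0.04, -0.0022], [0, 0, 0], 0.03],
    [[0, 0.04, -0.0022], [0, 0, 0], 0.03],
    [[0, 0.04, -0.0022], [0, 0, 0], 0.03],
    [[0, 0.04, -0.0022], [0, 0, 0], 0.03],
    [[0, 0.04, -0.0022], [0, 0, 0], 0.03],
    [[0, 0.04, -0.0022], [0, 0, 0], 0.03],
    [[0, 0.04, -0.0022], [0, 0, 0], 0.03],
    [[0, 0.04, -0.0022], [0, 0, 0], 0.03],
    [[0, 0.04, -0.0022], [0, 0, 0], 0.03],
    [[0, 0.04, -0.0022], [0, 0, 0], 0.03],
    [[0, 0, 0], [0, 0, 0], 0.03],
    [[0, 0, 0], [0, 0, 0], 0.03],
  ],
)

```text
time: 34.75
position: [454.0, 359.5, 132.2]
tcp_rot: [-2.559, 1.567, -2.558]
wrist_force: [-0.4, -0.4, -2.6]
opening: 0.618
```

```bash
python3 - <<'E'
from h import *
st(); c,im=wr('w17')
E
```

```text
t 34.75 pos [454.  359.5 132.2] x [-0.003 -0.002 -1.   ] zhead 0.04 q [ 0.48  0.63  1.65 -0.    0.86 -1.09] op 0.618 F [-0.4 -0.4 -2.6]
```

View pics/w17.png

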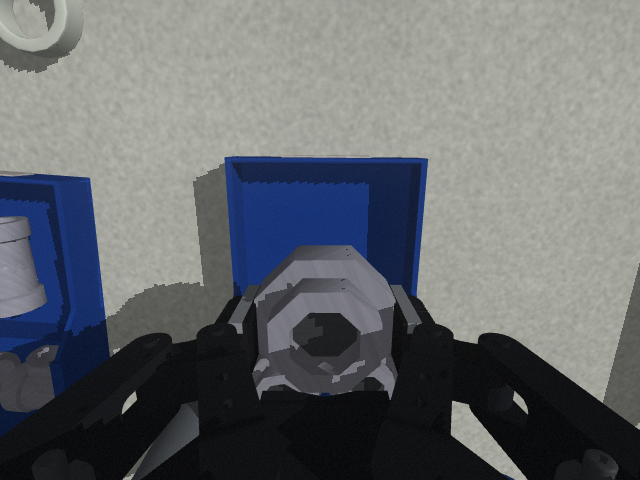

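Centred on the bin. Lower to about z 38, then creep.

arm_command(
  increments=[
    [[0.03, 0, 0.001], [0, 0, 0], 0.03],
    [[0.03, 0, 0], [0, 0, 0], 0.03],
    [[0.02, 0, 0], [0, 0, 0], 0.03],
    [[0.009, 0, 0], [0, 0, 0], 0.03],
    [[0.004, 0, 0], [0, 0, 0], 0.03],
    [[0.001, 0, 0], [0, 0, 0], 0.03],
    [[0, 0, 0], [0, 0, 0], 0.03],
    [[0, 0, 0], [0, 0, 0], 0.03],
  ],
)

```text
time: 35.8
position: [456.6, 360.7, 40.5]
tcp_rot: [0.46, 1.57, 0.46]
wrist_force: [-0.1, 0.1, -1.4]
opening: 0.623
```

arm_command(
  increments=[
    [[0.001, 0, 0], [0, 0, 0], 0.03],
    [[0.001, 0, 0], [0, 0, 0], 0.03],
    [[0, 0, 0], [0, 0, 0], 0.03],
  ],
)

```text
time: 36.17
position: [456.2, 360.5, 37.7]
tcp_rot: [-2.606, 1.571, -2.605]
wrist_force: [0.0, 0.3, -1.7]
opening: 0.624
```

arm_command(
  increments=[
    [[0.001, 0, 0], [0, 0, 0], 0.03],
    [[0.001, 0, 0], [0, 0, 0], 0.03],
    [[0.001, 0, 0], [0, 0, 0], 0.03],
    [[0, 0, 0], [0, 0, 0], 0.03],
  ],
)

```text
time: 36.67
position: [456.3, 360.5, 35.0]
tcp_rot: [-1.562, 1.571, -1.562]
wrist_force: [-0.6, -0.4, 0.5]
opening: 0.623
```

arm_command(
  increments=[
    [[0.0007, 0, 0], [0, 0, 0], 0.03],
    [[0, 0, 0], [0, 0, 0], 0.03],
  ],
)

```text
time: 36.92
position: [456.2, 360.5, 35.0]
tcp_rot: [-0.19, 1.571, -0.189]
wrist_force: [-1.5, -1.0, 5.3]
opening: 0.616
```

arm_command(
  increments=[
    [[0, 0, 0], [0, 0, 0], 0.066],
    [[0, 0, 0], [0, 0, 0], 0.07],
    [[0, 0, 0], [0, 0, 0], 0.07],
    [[-0.01, 0, 0], [0, 0, 0], 0.07],
    [[-0.03, 0, 0], [0, 0, 0], 0.07],
    [[-0.04, 0, 0], [0, 0, 0], 0.07],
    [[-0.05, 0, 0], [0, 0, 0], 0.07],
    [[-0.05, 0, 0], [0, 0, 0], 0.07],
    [[-0.05, 0, 0], [0, 0, 0], 0.07],
    [[0, 0, 0], [0, 0, 0], 0.07],
    [[0, 0, 0], [0, 0, 0], 0.07],
  ],
)

```text
time: 38.3
position: [455.7, 360.2, 264.1]
tcp_rot: [-2.666, 1.57, -2.666]
wrist_force: [0.7, -0.4, 0.2]
opening: 0.821
```

```bash
python3 - <<'E'
from h import *
st(); wr('w18'); save(r.capture('top'),'pics/top2.png'); save(r.capture('side'),'pics/side2.png')
E
```

```text
t 38.3 pos [455.7 360.2 264.1] x [-0. -0. -1.] zhead 0.01 q [ 0.48  0.46  1.53  0.    1.15 -1.09] op 0.821 F [ 0.7 -0.4  0.2]
```

View pics/w18.png

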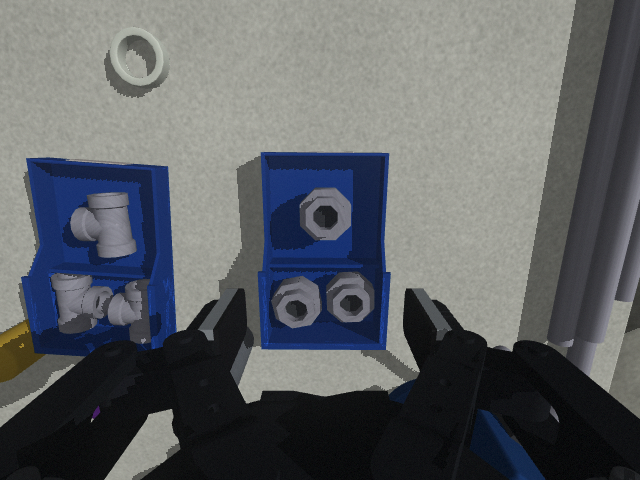

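View pics/top2.png

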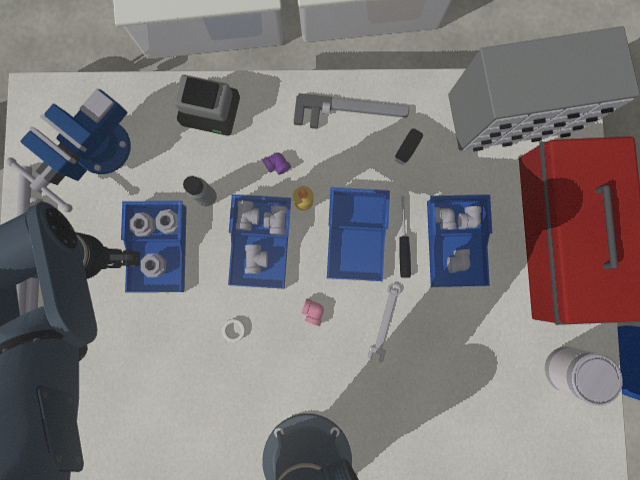

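View pics/side2.png

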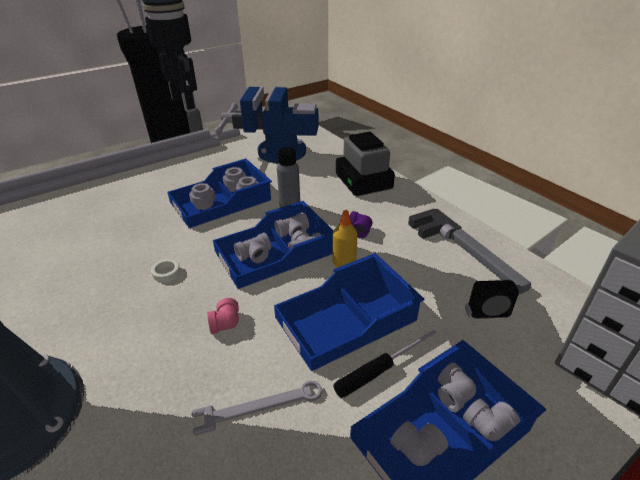

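The tee, elbow and union each sit flat in their own bin. The spare bin is empty, and the can (~(197,190) in the top view) and glue bottle (~(303,198)) look unmoved. I'm handing in.

```bash
python3 -c "
from h import *
print(r.finish_job()); st()"
```

```text
the job is handed in; nothing more can be done
None
the job is handed in; nothing more can be done
```

The three loose fittings are now in their own bins. I moved the union from the elbow bin to the spare bin, the elbow from the tee bin to the elbow bin, the tee from the union bin to the tee bin, and finally the union from the spare bin to the union bin.

- **Final pictures:** The wrist, top and side views, taken after the last release, show the tee and elbow lying flat and the union standing upright. Each is in the front compartment beside two of its own kind.
- **Spare bin and bottles:** The spare bin is empty. The spray can and glue bottle stand where they did at the start; I judged this by eye from the images and did not measure it.
- **Limits:** The gripper was clear at z ≈ 264 mm, and I handed in at about 38 s of the 112 s allowed. The highest contact force I read while setting down was about 9 N.
- **Checks:** No check failed. The two readings of the tee's centre differed by about 2 mm, and the close-up wrist view showed the elbow and tee about 3 mm off the jaws' centre. I shifted the gripper 3 mm before closing on each.

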